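# Return the arched stone slab to the sample rack

### The job

Two tall sample slabs of polished stone stand on show on small wooden stands. Take the one with the arched top out of its stand and lower it, without dropping it, into the empty middle slot of the three-slot wooden rack, upright with the arch up, on the slot's floor and about centred along the slot. Leave the square-topped slab where it stands.

Things in the scene. Friction and masses are not known exactly. Their poses are not given: they have to be found in the camera images.
- arched_slab: Loose polished stone slab, 0.3 kg, mm: 80 wide, 12 thick, 130 high, top a half circle of radius 40. Starts upright on edge in one (either) of two fixed dark-wood stands (112 x 68; bars beside the slot 48 high, slot floor 8 above the desk), so its top is 138 above the desk. Origin: centre of underside; x through the thickness, y along the width, z up to the arch. Grip across the 12 near the top
- square_slab: The other loose tall slab, same stone, 80 wide, 12 thick, 130 mm high, straight top with square corners, upright on edge in the other, identical stand; it stays there. Origin: centre of underside; x through the thickness, y along the width, z up.
- slab_rack: Fixed dark-wood rack, mm: 196 (x) by 132 (y). Three slots along y, 50 apart across x, 18 wide, 120 long, floor 8 above the desk, between 32 thick bars 58 high with half-round tops (straight to 42). Low slabs, tops 80 and 74 above the desk, are fast in the outer slots; the middle one (x = 0) is empty. Origin: on the desk under the middle slot's centre; x across the slots, y along them, z up.

How it is judged:
By the outcome, as a careful person would: the job done as asked, in the order asked, and still so for the second after the job is handed in, with the robot touching nothing.
It also fails if it takes over 38 s, if anything falls off the work surface, if the arm or the gripper's body presses on something with over 40 N, if the wrist force passes 120 N, or if a joint passes its speed limit or range.

### The arm

A 7-joint arm with a two-finger parallel gripper is mounted at the origin on a cart in front of the work surface, level with it; the furniture and walls round the work are solid. World frame = base frame: x ahead of the robot, y to its left, z up, the work surface at z = 0. Lengths are in m, angles in degrees, forces in N, time in s.
With the tool pointing down it reaches from about 0.4 to 0.9 m from the base axis. Payload 5.5 kg.
Tool frame: the origin (TCP) lies midway between the tips of the shut fingers; the grasp point (between the pads) lies 19 mm behind it (r.grasp_offset is the distance from the TCP to the grasp point, in m); z points along the fingers, y is the line along which they close (so a half turn about z gives the same grasp; the last joint's range is limited). The gripper opens to 92 mm and grips with 3 to 60 N. Pads are 19 mm wide; open, the fingers measure 130 mm over their backs; the gripper's body (75 mm by 190 mm) begins 47 mm behind the grasp point.
Start: joints at [83.778, 28.699, -24.465, 88.831, 12.651, 65.22, -12.049], TCP at [0.236, -0.606, 0.227] pointing down, gripper open.
Joint ranges: [-164.97, 164.97], [-17.58, 116.51], [-87.97, 89.64], [11.32, 138.91], [-80.73, 260.73], [10.89, 115.49], [-147.41, 147.41]. Speed limits (degrees/s): [147.25, 147.25, 180, 180, 180, 180, 180].

### API

Orientations are given as a 3x3 rotation matrix whose columns are the frame's x, y, z axes.
In Python, from plant import monitor, imaging, job, r gives the robot as it stands.
- The arm moves only by the tool play_rows, never from a script. Its argument "targets" is a list of rows, each a list of 7 numbers: the turn, a rotation vector about the tool's x, y, z in units of 4 degrees (1.0 is 4 degrees), then the shift along the tool's x, y, z in units of 2.5 cm (1.0 is 2.5 cm), then the opening, from 0 (shut) to 1 (fully open). A call has 1 to 10 rows; each row shifts and turns the commanded pose from where the row before left it, along the tool's axes as they then stand; what a row does not reach is not made up. A row lasts 1/10 s, in which the tool goes at most 50 mm and 8.59 degrees, less where a joint would pass 70% of its speed; a pose out of reach is approached as far as the arm can. A call with a number of a shift or a turn outside -1 to 1 is refused whole. A call with a gripper value outside its range is refused whole. The fingers move at their own pace and stop on an object; "grip_force" is the grip in N (left out, the last holds). Time passes only in rows, so rows that do not move let the fingers close. It gives the time, the measured TCP pose, the force, the opening and the grip force at its end, in the units of the state.
- monitor.read_state(): the state, without advancing time (a new reading comes with each control period).
- imaging.read_camera(name): name is "side" or "top"; returns a dict with "frame" (384x512x3 uint8, red, green, blue), "depth" (384x512 float32, m along the optical axis (not along the pixel's ray), 0 where there is no reading), "vertical_fov" (degrees; the focal length in pixels is half the picture's height over the tangent of half this angle, whatever the lens; pixels are square), "cx", "cy" (the principal point, pixels), "k1" (the pictures are not rectified: a ray, as slopes to the right and down, at radius r is drawn at 1 + k1 r^2 times it, then the intrinsics apply), "world_from_camera" (4x4, takes a point from camera to world coordinates). Camera axes: x right, y down, z forward; pixel columns grow to the right and rows downward; lengths in m; the calibration is good to about 2 mm. A picture is of the moment at which its call begins.
- job.finish_job(): hands the job in; it is judged then, once.
Trained networks look in a picture, given as the dict that the camera call returned (one of the last four; its "shot" number tells which), for a name from the list of things; names that differ only in an ending like _2 or _b are one class to them, and where a whole thing is asked for, a point or a joint stands for the part that bears it (a point fixed in the world has none). Each returns a list of dicts, best first, with "confidence" (0 to 1); they miss things now and then, are a little off and sometimes report something else, mostly with a low value. They report only what shows in the picture. A call takes as long as a camera call.
- imaging.cut_out(picture, label): "mask" (384x512 bool, what is visible of it).
- imaging.landmark_of(picture, label): "position" ([x, y, z] in m, in the coordinates of the camera as it stood for that picture, good to about 4 mm: a listed point, or the origin of a listed thing).
The state is a dict: "clock": time; "joints": joint angles; "joint_vel": joint speeds; "effort": joint torques, N m; "tool_pos": TCP position; "orientation": TCP orientation; "wrist_force": force on the tool from outside, world axes, zero at the start; "wrist_torque": the same for the moment, N m; "finger_gap": opening from 0.0 (shut) to 1.0 (fully open); "finger_force": force on a finger pad.
Only numpy, scipy, OpenCV 4.12 (cv2) and the standard library are available. Lean on these libraries where they do the work, as an engineer would, in place of code of your own. Each camera call takes 0.05 s, during which the arm holds its last target. There are 200 camera calls.

## Working session

There is one attempt and no reset: what is moved stays moved. The work goes in short steps, Python scripts to look and compute and a tool call to move; the robot and the scene stay as the last step left them, time stands still between calls to the robot, and variables do not carry over. Pictures are saved under pics/ and viewed, at most 10 in all, crops included, and the job is handed in when it is done.

Besides the shell and the picture viewer there is one more tool, called after "Request:" by a JSON object that holds its "fn" and its "kwargs", one argument or row to a line. play_rows: Moves the arm, as the interface text tells. Shifts and turns lie within -1 to 1; 1 stands for 2.5 cm of shift or 4 degrees of turn. Its arguments: {"type":"object","properties":{"targets":{"type":"array","items":{"type":"array","items":{"type":"number"}}},"grip_force":{"type":"number"}},"required":["targets"]}

```bash
ls; mkdir -p pics
cat > h.py <<'E'
import numpy as np, cv2
from plant import monitor, imaging, job, r
def cloud(p):
    h,w=p["depth"].shape; f=h/2/np.tan(np.radians(p["vertical_fov"]/2))
    K=np.array([[f,0,p["cx"]],[0,f,p["cy"]],[0,0,1]]); d=np.array([p["k1"],0,0,0,0.])
    v,u=np.mgrid[:h,:w]; uv=np.stack([u,v],-1).reshape(-1,1,2).astype(np.float64)
    s=cv2.undistortPoints(uv,K,d).reshape(h,w,2); z=p["depth"][...,None]
    P=np.concatenate([s*z,z],-1); T=p["world_from_camera"]
    return P@T[:3,:3].T+T[:3,3]
def world(p,x): T=np.array(p["world_from_camera"]); return T[:3,:3]@np.array(x)+T[:3,3]
E
python3 - <<'E'
from h import *
s=monitor.read_state(); print(s["clock"],s["tool_pos"],np.round(s["orientation"],3),s["finger_gap"],r.grasp_offset)
for n in ["top","side"]:
    p=imaging.read_camera(n); p["world_from_camera"]=np.array(p["world_from_camera"]); C=cloud(p)
    cv2.imwrite(f"pics/{n}0.png",p["frame"][...,::-1]); print(n,np.round(p["world_from_camera"],2).tolist())
    for l in ["arched_slab","square_slab","slab_rack"]:
        for q in imaging.landmark_of(p,l)[:2]: print(l,"lm",round(q["confidence"],2),np.round(world(p,q["position"]),3))
        for q in imaging.cut_out(p,l)[:2]:
            m=q["mask"]&(p["depth"]>0); X=C[m]; v,u=np.nonzero(q["mask"])
            print("  mask",round(q["confidence"],2),m.sum(),(u.min(),u.max(),v.min(),v.max()),"med",np.round(np.median(X,0),3),"p2",np.round(np.percentile(X,2,0),3),"p98",np.round(np.percentile(X,98,0),3))
E
```

```text
pics
0.0 [ 0.23583358 -0.60498212  0.22568167] [[ 0.932  0.363 -0.001]
 [ 0.363 -0.932  0.002]
 [ 0.    -0.002 -1.   ]] 1.0008707932219931 0.0188
top [[0.16, -0.97, 0.2, 0.38], [-0.99, -0.16, 0.03, -0.13], [0.0, -0.2, -0.98, 0.87], [0.0, 0.0, 0.0, 1.0]]
arched_slab lm 0.82 [0.569 0.053 0.012]
  mask 0.86 750 (np.int64(162), np.int64(206), np.int64(152), np.int64(172)) med [0.565 0.05  0.099] p2 [0.554 0.016 0.022] p98 [0.591 0.091 0.14 ]
square_slab lm 0.68 [ 0.482 -0.092  0.012]
  mask 0.95 510 (np.int64(225), np.int64(265), np.int64(201), np.int64(218)) med [ 0.482 -0.097  0.129] p2 [ 0.481 -0.133  0.031] p98 [ 0.506 -0.057  0.142]
slab_rack lm 0.97 [ 0.516 -0.316  0.   ]
  mask 0.67 5299 (np.int64(311), np.int64(380), np.int64(172), np.int64(265)) med [ 0.515 -0.311  0.055] p2 [ 0.422 -0.377  0.003] p98 [ 0.603 -0.253  0.082]
side [[0.94, 0.27, -0.22, 0.71], [0.35, -0.71, 0.61, -0.68], [0.01, -0.65, -0.76, 0.77], [0.0, 0.0, 0.0, 1.0]]
arched_slab lm 0.6 [0.566 0.055 0.013]
  mask 0.82 344 (np.int64(297), np.int64(308), np.int64(117), np.int64(173)) med [0.574 0.021 0.094] p2 [0.555 0.014 0.006] p98 [0.582 0.096 0.139]
square_slab lm 0.79 [ 0.486 -0.094  0.009]
slab_rack lm 0.71 [ 0.518 -0.32  -0.001]
  mask 0.75 6872 (np.int64(164), np.int64(277), np.int64(234), np.int64(329)) med [ 0.525 -0.338  0.053] p2 [ 0.434 -0.383  0.006] p98 [ 0.612 -0.262  0.08 ]
```

View pics/top0.png

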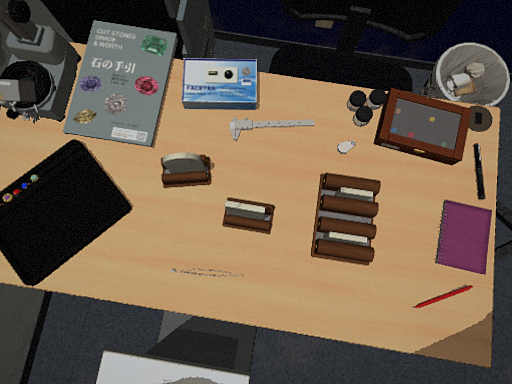

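View pics/side0.png

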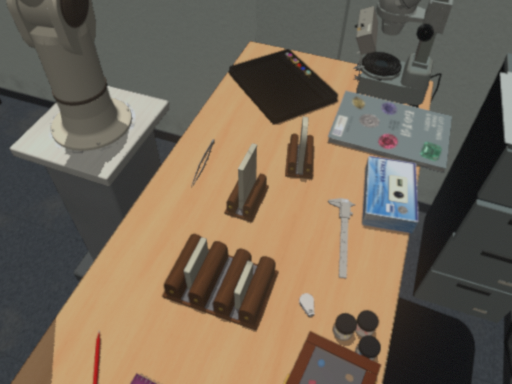

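```bash
cat > m.py <<'E'
from h import *
def rect(X,lab):
    (c,s,a)=cv2.minAreaRect((X[:,:2]*1000).astype(np.float32)); print(lab,len(X),np.round(c,1),np.round(s,1),round(a,1))
if __name__=="__main__":
  R=[]
  for n in ["top","side"]:
    p=imaging.read_camera(n); p["world_from_camera"]=np.array(p["world_from_camera"]); C=cloud(p); ok=p["depth"]>0
    def box(x,y,z): return C[ok&(C[...,0]>x[0])&(C[...,0]<x[1])&(C[...,1]>y[0])&(C[...,1]<y[1])&(C[...,2]>z[0])&(C[...,2]<z[1])]
    print(n,"desk z",np.median(box((.35,.45),(-.1,.1),(-.02,.02))[:,2]))
    for lab,b in {"arch":((.5,.64),(-.02,.13),(.07,.16)),"archtop":((.5,.64),(-.02,.13),(.11,.16)),"square":((.42,.56),(-.17,-.02),(.125,.16)),"stand":((.5,.65),(-.03,.14),(.035,.055)),
      "rack>30":((.38,.66),(-.45,-.2),(.03,.1)),"low1":((.38,.5),(-.45,-.2),(.066,.09)),"low2":((.53,.66),(-.45,-.2),(.064,.09))}.items():
        X=box(*b)
        if len(X)>8:
            rect(X,lab); print("    zmax",np.percentile(X[:,2],98).round(3),"mean",X.mean(0).round(4))
            if lab!="rack>30":
                _,_,V=np.linalg.svd(X[:,:2]-X[:,:2].mean(0)); print("    axis deg from y",np.round(np.degrees(np.arctan2(-V[0,0],V[0,1])),1))
E
python3 m.py
```

```text
top desk z 0.0019072948978765547
arch 519 [567.9  54.5] [13.  79.3] 14.0
    zmax 0.14 mean [0.5655 0.0515 0.1139]
    axis deg from y -164.8
archtop 313 [567.9  54.8] [12.7 75.6] 14.6
    zmax 0.141 mean [0.5665 0.0523 0.129 ]
    axis deg from y -165.1
square 277 [487.3 -94.1] [79.5 12.4] 89.1
    zmax 0.143 mean [ 0.4865 -0.094   0.1389]
    axis deg from y 179.7
stand 546 [565.5  61.1] [57.8 99.7] 14.4
    zmax 0.053 mean [0.5528 0.0544 0.0467]
    axis deg from y -161.8
rack>30 3994 [ 516.6 -317. ] [183.1 121.3] 0.6
    zmax 0.082 mean [ 0.5128 -0.3154  0.0575]
low1 259 [ 467.6 -313.5] [78.6 14. ] 89.2
    zmax 0.084 mean [ 0.4668 -0.3133  0.0805]
    axis deg from y 179.1
low2 210 [ 567.5 -322.6] [12.6 68.9] 0.1
    zmax 0.079 mean [ 0.5667 -0.322   0.0745]
    axis deg from y -179.3
side desk z 0.0008189430866623049
arch 231 [568.7  52.7] [12.4 82.5] 14.0
    zmax 0.139 mean [0.5728 0.0329 0.1144]
    axis deg from y -162.6
archtop 144 [569.3  50.1] [12.2 72.4] 14.4
    zmax 0.139 mean [0.5718 0.0382 0.1285]
    axis deg from y -163.5
square 241 [487.4 -95.3] [82.3 12.8] 89.1
    zmax 0.141 mean [ 0.4888 -0.1001  0.1362]
    axis deg from y 178.9
stand 563 [566.2  60.5] [ 58.  104.2] 13.8
    zmax 0.051 mean [0.5679 0.0519 0.0458]
    axis deg from y -165.4
rack>30 5110 [ 518.2 -319.1] [181.9 122.2] 0.5
    zmax 0.08 mean [ 0.5228 -0.3272  0.0551]
low1 332 [ 467.9 -316. ] [13.2 81.3] 0.7
    zmax 0.082 mean [ 0.4694 -0.3191  0.0776]
    axis deg from y -179.9
low2 263 [ 568.2 -323.3] [70.9 12.6] 89.9
    zmax 0.077 mean [ 0.5687 -0.3269  0.0728]
    axis deg from y -179.9
```

The top picture shows the arched slab in the far stand at about (185,162) and the square slab at (247,210). The rack is at (346,218) with its middle slot empty, and the side view agrees. Both cameras put the arched slab at (0.568, 0.054) with yaw 14.4°, and the rack at about (0.5175, -0.318) with yaw 0.5°. I'll move over the slab first, then turn.

Request:
{"fn": "play_rows", "kwargs": {
  "targets": [
    [0,0,0,0.5,-0.45,0,1],
    [0,0,0,1,-0.9,0,1],
    [0,0,0,1,-0.9,0,1],
    [0,0,0,1,-0.9,0,1],
    [0,0,0,1,-0.9,0,1],
    [0,0,0,1,-0.9,0,1],
    [0,0,0,1,-0.9,0,1],
    [0,0,0,1,-0.9,0,1],
    [0,0,0,1,-0.9,0,1],
    [0,0,0,1,-0.9,0,1]
  ]
}}

```text
clock: 1.8
tool_pos: [0.3803, -0.3175, 0.2269]
orientation: [[0.931, 0.364, -0.0], [0.364, -0.931, -0.0], [-0.0, 0.0, -1.0]]
wrist_force: [0.5, 0.0, 0.1]
finger_gap: 0.998
finger_force: 0.0
```

Request:
{"fn": "play_rows", "kwargs": {
  "targets": [
    [0,0,0,1,-0.9,0,1],
    [0,0,0,1,-0.9,0,1],
    [0,0,0,1,-0.9,0,1],
    [0,0,0,1,-0.9,0,1],
    [0,0,0,1,-0.9,0,1],
    [0,0,0,1,-0.9,0,1],
    [0,0,0,1,-0.9,0,1],
    [0,0,0,1,-0.9,0,1],
    [0,0,0,1,-0.9,0,1],
    [0,0,0,1,-0.9,0,1]
  ]
}}

```text
clock: 2.8
tool_pos: [0.5306, -0.0173, 0.2269]
orientation: [[0.931, 0.364, 0.0], [0.364, -0.931, -0.0], [-0.0, 0.0, -1.0]]
wrist_force: [-0.1, -0.7, 1.0]
finger_gap: 0.996
finger_force: 0.0
```

Request:
{"fn": "play_rows", "kwargs": {
  "targets": [
    [0,0,-1,1,-0.9,0,1],
    [0,0,-1,0.45,-0.4,0,1],
    [0,0,-1,0,0,0,1],
    [0,0,-1,0,0,0,1],
    [0,0,-1,0,0,0,1],
    [0,0,-1,0,0,0,1],
    [0,0,-1,0,0,0,1],
    [0,0,-1,0,0,0,1],
    [0,0,-1,0,0,0,1],
    [0,0,-1,0,0,0,1]
  ]
}}

```text
clock: 3.8
tool_pos: [0.551, 0.0253, 0.2268]
orientation: [[0.477, 0.879, -0.0], [0.879, -0.477, -0.0], [-0.0, 0.0, -1.0]]
wrist_force: [-0.5, -0.1, -0.5]
finger_gap: 0.999
finger_force: 0.0
```

Request:
{"fn": "play_rows", "kwargs": {
  "targets": [
    [0,0,-1,0,0,0,1],
    [0,0,-1,0,0,0,1],
    [0,0,-1,0,0,0,1],
    [0,0,-1,0,0,0,1],
    [0,0,-1,0,0,0,1],
    [0,0,-1,0,0,0,1],
    [0,0,-1,0,0,0,1],
    [0,0,-1,0,0,0,1],
    [0,0,-1,0,0,0,1],
    [0,0,-1,0,0,0,1]
  ]
}}

```text
clock: 4.8
tool_pos: [0.551, 0.0253, 0.2268]
orientation: [[-0.2, 0.98, -0.0], [0.98, 0.2, -0.001], [-0.001, -0.0, -1.0]]
wrist_force: [-0.2, -0.2, -0.0]
finger_gap: 1.0
finger_force: 0.0
```

Request:
{"fn": "play_rows", "kwargs": {
  "targets": [
    [0,0,-0.8,0,0,0,1],
    [0,0,0,0,0,0,1],
    [0,0,0,0,0,0,1]
  ]
}}

```text
clock: 5.1
tool_pos: [0.5514, 0.0248, 0.2268]
orientation: [[-0.25, 0.968, -0.0], [0.968, 0.25, -0.0], [-0.0, -0.0, -1.0]]
wrist_force: [0.7, -0.7, 0.7]
finger_gap: 1.0
finger_force: 0.0
```

Request:
{"fn": "play_rows", "kwargs": {
  "targets": [
    [0,0,0,0.48,0.47,0,1],
    [0,0,0,0.48,0.47,0,1],
    [0,0,0,0,0,0.8,1],
    [0,0,0,0,0,1,1],
    [0,0,0,0,0,1,1],
    [0,0,0,0,0,1,1],
    [0,0,0,0,0,0.8,1],
    [0,0,0,0,0,0.6,1],
    [0,0,0,0,0,0,1],
    [0,0,0,0,0,0,0.6]
  ]
}}

```text
clock: 6.1
tool_pos: [0.5689, 0.0537, 0.0972]
orientation: [[-0.25, 0.968, 0.0], [0.968, 0.25, 0.0], [0.0, 0.0, -1.0]]
wrist_force: [0.7, 0.0, -0.1]
finger_gap: 0.956
finger_force: 0.0
```

Run:
```python
from h import *
s=monitor.read_state(); print(s["tool_pos"],s["finger_gap"],s["joints"])
for n in ["top","side"]:
    p=imaging.read_camera(n); f=p["frame"]
    c=f[90:240,130:330] if n=="top" else f[70:220,220:420]
    cv2.imwrite(f"pics/{n}1.png",cv2.resize(c[...,::-1],None,fx=3,fy=3))
```

```text
[0.56890197 0.05374223 0.09718075] 0.9561272193614041 [ 30.82187559  39.07604086 -52.47148629 105.59214266  37.79643235
  54.63031068 -24.14577608]
```

View pics/side1.png

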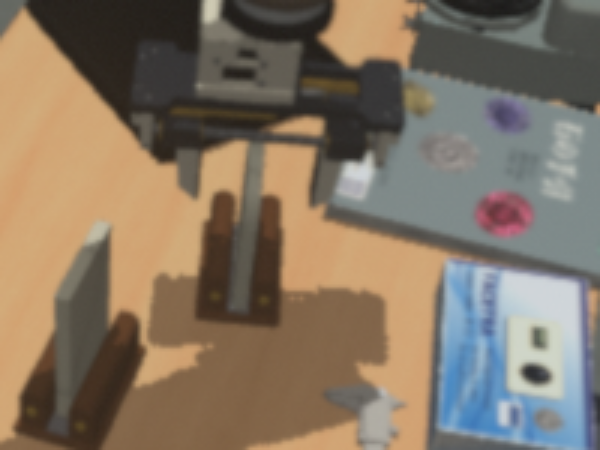

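The arched slab (crop pixel 252,150) sits midway between the fingers (188 and 325). Closing now.

Request:
{"fn": "play_rows", "kwargs": {
  "targets": [
    [0,0,0,0,0,0,0],
    [0,0,0,0,0,0,0],
    [0,0,0,0,0,0,0],
    [0,0,0,0,0,0,0],
    [0,0,0,0,0,0,0],
    [0,0,0,0,0,0,0],
    [0,0,0,0,0,0,0],
    [0,0,0,0,0,0,0],
    [0,0,0,0,0,0,0],
    [0,0,0,0,0,0,0]
  ],
  "grip_force": 35
}}

```text
clock: 7.2
tool_pos: [0.5687, 0.0533, 0.0967]
orientation: [[-0.25, 0.968, -0.0], [0.968, 0.25, -0.0], [-0.0, -0.0, -1.0]]
wrist_force: [-1.1, -0.0, 0.4]
finger_gap: 0.127
finger_force: 35.0
```

Request:
{"fn": "play_rows", "kwargs": {
  "targets": [
    [0,0,0,0,0,0,0],
    [0,0,0,0,0,0,0],
    [0,0,0,0,0,0,0],
    [0,0,0,0,0,0,0],
    [0,0,0,0,0,0,0]
  ]
}}

```text
clock: 7.7
tool_pos: [0.5687, 0.0533, 0.0967]
orientation: [[-0.25, 0.968, -0.0], [0.968, 0.25, 0.0], [0.0, -0.0, -1.0]]
wrist_force: [0.2, -0.0, -0.7]
finger_gap: 0.131
finger_force: 35.0
```

Request:
{"fn": "play_rows", "kwargs": {
  "targets": [
    [0,0,0,0,0,-0.2,0],
    [0,0,0,0,0,-0.5,0],
    [0,0,0,0,0,-0.8,0],
    [0,0,0,0,0,-0.9,0],
    [0,0,0,0,0,-0.9,0],
    [0,0,0,0,0,-0.9,0],
    [0,0,0,0,0,-0.9,0],
    [0,0,0,0,0,-0.6,0],
    [0,0,0,0,0,-0.3,0],
    [0,0,0,0,0,0,0]
  ]
}}

```text
clock: 8.7
tool_pos: [0.5691, 0.0534, 0.2477]
orientation: [[-0.25, 0.968, 0.002], [0.968, 0.25, -0.0], [-0.001, 0.001, -1.0]]
wrist_force: [0.1, 0.0, -4.1]
finger_gap: 0.125
finger_force: 35.0
```

Request:
{"fn": "play_rows", "kwargs": {
  "targets": [
    [0,0,0.5,0,0,0,0],
    [0,0,0.8,0,0,0,0],
    [0,0,0.8,0,0,0,0],
    [0,0,0.8,0,0,0,0],
    [0,0,0.6,0,0,0,0],
    [0,0,0,-0.2,0,0,0],
    [0,0,0,-0.5,-0.1,0,0],
    [0,0,0,-0.8,-0.1,0,0],
    [0,0,0,-0.9,-0.1,0,0],
    [0,0,0,-0.9,-0.1,0,0]
  ]
}}

```text
clock: 9.7
tool_pos: [0.5587, -0.0313, 0.2461]
orientation: [[-0.009, 1.0, -0.001], [1.0, 0.009, -0.0], [-0.0, -0.001, -1.0]]
wrist_force: [0.9, -1.0, -3.6]
finger_gap: 0.129
finger_force: 35.0
```

Request:
{"fn": "play_rows", "kwargs": {
  "targets": [
    [0,0,0,-0.9,-0.1,0,0],
    [0,0,0,-0.9,-0.1,0,0],
    [0,0,0,-0.9,-0.1,0,0],
    [0,0,0,-0.9,-0.1,0,0],
    [0,0,0,-0.9,-0.1,0,0],
    [0,0,0,-0.9,-0.1,0,0],
    [0,0,0,-0.9,-0.2,0,0],
    [0,0,0,-0.9,-0.2,0,0],
    [0,0,0,-0.9,-0.2,0,0],
    [0,0,0,-0.9,-0.2,0,0]
  ]
}}

```text
clock: 10.7
tool_pos: [0.525, -0.2568, 0.2461]
orientation: [[-0.009, 1.0, -0.001], [1.0, 0.009, -0.0], [-0.0, -0.001, -1.0]]
wrist_force: [0.2, 0.6, -2.7]
finger_gap: 0.125
finger_force: 35.0
```

Request:
{"fn": "play_rows", "kwargs": {
  "targets": [
    [0,0,0,-0.9,-0.2,0,0],
    [0,0,0,-0.9,-0.1,0,0],
    [0,0,0,-0.6,0,0,0],
    [0,0,0,-0.2,0,0,0],
    [0,0,0,0,0,0,0],
    [0,0,0,0,0,0,0]
  ]
}}

```text
clock: 11.3
tool_pos: [0.5198, -0.318, 0.2467]
orientation: [[-0.011, 1.0, 0.0], [1.0, 0.011, 0.001], [0.001, 0.0, -1.0]]
wrist_force: [1.4, 0.3, -4.2]
finger_gap: 0.13
finger_force: 35.0
```

```bash
cat > m2.py <<'E'
from h import *
from m import rect
import sys
s=monitor.read_state(); print(s["clock"],s["tool_pos"],np.round(s["orientation"],4).tolist(),s["finger_gap"],s["wrist_force"])
z0=s["tool_pos"][2]
for n in ["top","side"]:
    p=imaging.read_camera(n); p["world_from_camera"]=np.array(p["world_from_camera"]); C=cloud(p); ok=p["depth"]>0
    f=p["frame"]; c=f[140:290,270:470] if n=="top" else f[130:330,130:330]
    cv2.imwrite(f"pics/{n}{sys.argv[1]}.png",cv2.resize(c[...,::-1],None,fx=3,fy=3))
    def box(x,y,z): return C[ok&(C[...,0]>x[0])&(C[...,0]<x[1])&(C[...,1]>y[0])&(C[...,1]<y[1])&(C[...,2]>z[0])&(C[...,2]<z[1])]
    X=box((.5,.535),(-.39,-.25),(z0-.085,z0-.005))
    if len(X)>8: rect(X,n+" slab"); print(" z",np.percentile(X[:,2],[1,99]).round(4),"tilt x per z",np.polyfit(X[:,2],X[:,0],1)[0].round(3))
    for lab,a,b in [("low1",.45,.485),("low2",.55,.585)]:
        X=box((a,b),(-.4,-.24),(.064,.09)); rect(X,n+" "+lab)
    X=box((.38,.66),(-.45,-.2),(.03,.1)); rect(X,"rack")
    for q in imaging.cut_out(p,"arched_slab")[:1]:
        X=C[q["mask"]&ok]; print(" cut",q["confidence"],len(X),X.mean(0).round(4)); rect(X,"cut")
E
python3 m2.py 2
```

```text
11.3 [ 0.5198165  -0.31804051  0.24669264] [[-0.0107, 0.9999, 0.0001], [0.9999, 0.0107, 0.0011], [0.0011, 0.0001, -1.0]] 0.12964977115547352 [ 1.40482028  0.33777816 -4.23884756]
top slab 252 [ 514.6 -297.5] [47.8 11.2] 76.4
 z [0.1624 0.2414] tilt x per z 0.009
top low1 246 [ 467.6 -312.8] [77.9 14.2] 89.3
top low2 89 [ 567.7 -307.9] [12.1 39.7] 1.0
rack 3205 [ 516.8 -316.9] [183.5 120.6] 0.7
 cut 0.6 400 [ 0.5168 -0.2874  0.2269]
cut 400 [ 535.  -293.4] [48.1 41.7] 8.2
side slab 701 [ 526.2 -317.7] [81.1 12.2] 82.5
 z [0.1626 0.2403] tilt x per z -0.007
side low1 325 [ 467.7 -316.4] [13. 80.] 0.2
side low2 260 [ 568.3 -324.1] [12.3 69.3] 0.2
rack 4922 [ 518.3 -319.4] [181.9 122.1] 0.5
 cut 0.77 1042 [ 0.5243 -0.337   0.222 ]
cut 1042 [ 504.  -321.6] [53.7 77.3] 6.7
```

View pics/side2.png

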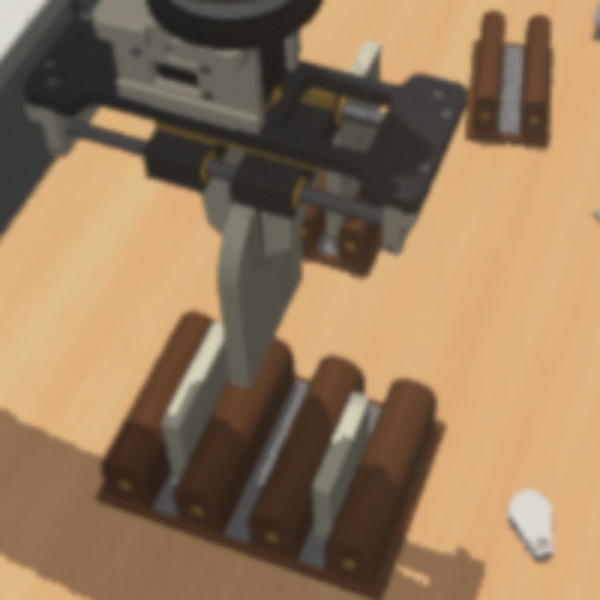

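```bash
cat > m3.py <<'E'
from h import *
def slab(z0,ns=("side","top")):
  for n in ns:
    p=imaging.read_camera(n); p["world_from_camera"]=np.array(p["world_from_camera"]); C=cloud(p); ok=p["depth"]>0
    b=ok&(C[...,0]>.47)&(C[...,0]<.57)&(C[...,1]>-.41)&(C[...,1]<-.23)&(C[...,2]>max(z0-.1,.065))&(C[...,2]<z0-.006)
    cam=p["world_from_camera"][:3,3]
    # normals from depth by local gradients
    gx=np.roll(C,-1,1)-np.roll(C,1,1); gy=np.roll(C,-1,0)-np.roll(C,1,0); N=np.cross(gx,gy); N/=np.linalg.norm(N,axis=-1,keepdims=True)+1e-12
    for nm,k in (("face",0),("edge",1)):
        m=b&(np.abs(N[...,k])>.85); X=C[m]
        if len(X)<20: print(n,nm,len(X)); continue
        o=np.setdiff1d([0,1,2],k); A=np.c_[X[:,o],np.ones(len(X))]; w=np.ones(len(X),bool)
        for _ in range(6):
            q=np.linalg.lstsq(A[w],X[w,k],rcond=None)[0]; e=A@q-X[:,k]; w=abs(e)<max(.002,2*np.std(e[w])*0+.002)
        print(n,nm,len(X),w.sum(),"sign",np.sign(np.median(N[m][:,k])),"coef",q[:2].round(3),"deg",np.degrees(np.arctan(q[:2])).round(1),"mean",X[w].mean(0).round(4),"z",np.percentile(X[w,2],[2,98]).round(4),"y",np.percentile(X[w,1],[2,98]).round(4))
    print(n,"all",b.sum(),np.percentile(C[b],[1,50,99],axis=0).round(4).tolist())
if __name__=="__main__":
    s=monitor.read_state(); print(s["tool_pos"]); slab(s["tool_pos"][2])
E
python3 m3.py
```

```text
[ 0.51988049 -0.3183485   0.24690397]
side face 540 514 sign -1.0 coef [-0.008  0.001] deg [-0.5  0.1] mean [ 0.5263 -0.3236  0.1967] z [0.1619 0.2376] y [-0.3552 -0.2806]
side edge 130 130 sign 1.0 coef [-0.001  0.002] deg [-0.   0.1] mean [ 0.5213 -0.3567  0.2031] z [0.1633 0.239 ] y [-0.3579 -0.3558]
side all 712 [[0.5154, -0.3576, 0.1607], [0.5262, -0.3372, 0.1976], [0.527, -0.2797, 0.2396]]
top face 176 173 sign 1.0 coef [-0.01  -0.001] deg [-0.6 -0.1] mean [ 0.5143 -0.2952  0.1999] z [0.1637 0.2391] y [-0.3188 -0.2778]
top edge 52 44 sign -1.0 coef [0.015 0.002] deg [0.8 0.1] mean [ 0.5193 -0.2763  0.2023] z [0.1646 0.2385] y [-0.2768 -0.2759]
top all 247 [[0.5138, -0.3211, 0.1622], [0.5144, -0.2897, 0.1992], [0.5247, -0.2759, 0.2397]]
```

View pics/top2.png

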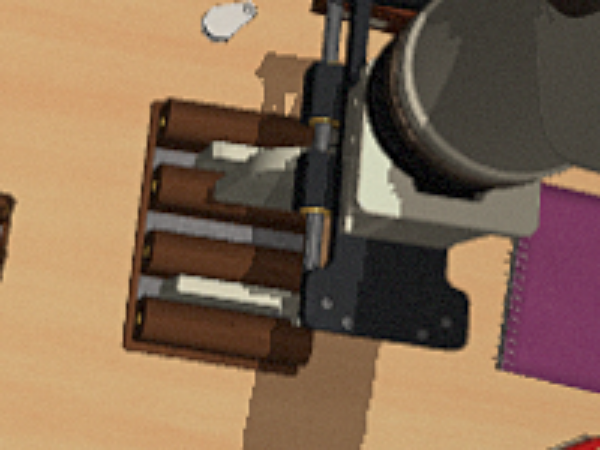

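The slab hangs upright at yaw 0.5°, parallel to the slot. It is 2.5 mm too far in +x and about 1.5 mm too far in +y, so I'll correct both and lower to just above the bars.

Request:
{"fn": "play_rows", "kwargs": {
  "targets": [
    [0,0,0,-0.06,-0.1,0.2,0],
    [0,0,0,0,0,0.6,0],
    [0,0,0,0,0,0.8,0],
    [0,0,0,0,0,0.8,0],
    [0,0,0,0,0,0.6,0],
    [0,0,0,0,0,0.4,0],
    [0,0,0,0,0,0,0],
    [0,0,0,0,0,0,0]
  ]
}}

```text
clock: 12.4
tool_pos: [0.5174, -0.3211, 0.162]
orientation: [[-0.009, 1.0, 0.0], [1.0, 0.009, 0.0], [0.0, 0.0, -1.0]]
wrist_force: [-0.3, -0.1, -3.3]
finger_gap: 0.132
finger_force: 35.0
```

```bash
python3 m3.py; python3 m2.py 3 | grep -v cut
```

```text
[ 0.51737017 -0.32109485  0.16195548]
side face 514 386 sign -1.0 coef [-0.006  0.001] deg [-0.3  0.1] mean [ 0.5238 -0.3277  0.1109] z [0.076  0.1537] y [-0.3581 -0.2848]
side edge 108 102 sign 1.0 coef [0.031 0.   ] deg [1.8 0. ] mean [ 0.5225 -0.3595  0.1123] z [0.0664 0.1541] y [-0.3607 -0.3577]
side all 840 [[0.4705, -0.3606, 0.066], [0.5236, -0.3344, 0.0911], [0.5694, -0.2836, 0.1544]]
top face 159 108 sign 1.0 coef [-0.008 -0.002] deg [-0.5 -0.1] mean [ 0.5123 -0.2953  0.1156] z [0.0805 0.1548] y [-0.314 -0.28 ]
top edge 54 17 sign -1.0 coef [-0.286  0.132] deg [-16.    7.5] mean [ 0.5172 -0.2811  0.1264] z [0.0729 0.1547] y [-0.3023 -0.2747]
top all 301 [[0.4703, -0.3305, 0.0675], [0.5126, -0.2969, 0.0838], [0.5696, -0.2762, 0.1549]]
12.5 [ 0.51783573 -0.32134575  0.1627301 ] [[-0.0088, 1.0, 0.0017], [1.0, 0.0088, -0.0008], [-0.0008, 0.0017, -1.0]] 0.12796791332633406 [-0.21941829  0.68635774 -3.53231802]
top slab 163 [ 512.9 -297.8] [42.  10.9] 74.9
 z [0.0797 0.157 ] tilt x per z 0.003
top low1 188 [ 467.7 -304.3] [60.1 13.4] 88.7
top low2 118 [ 567.6 -310.6] [12.6 45.3] 0.1
rack 2559 [ 516.7 -316.7] [183.9 120.3] 1.1
side slab 517 [ 523.8 -322.4] [79.2 11.7] 82.1
 z [0.0782 0.156 ] tilt x per z -0.011
side low1 327 [ 467.7 -317.3] [12.9 78.4] 0.7
side low2 262 [ 568.  -324.7] [12.5 69.4] 0.6
rack 4612 [ 518.  -318.9] [182.2 122. ] 0.5
```

View pics/side3.png

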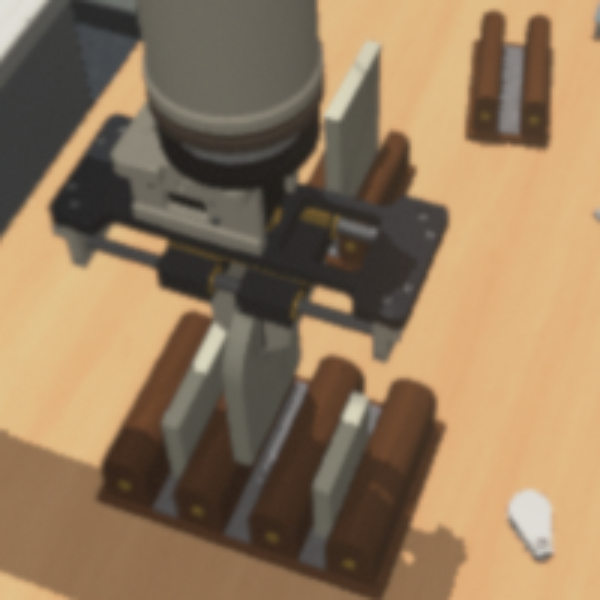

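The slab centre is within 0.5 mm of the slot line and its y matches the rack, so I'll lower it.

Request:
{"fn": "play_rows", "kwargs": {
  "targets": [
    [0,0,0,0,0,0.2,0],
    [0,0,0,0,0,0.4,0],
    [0,0,0,0,0,0.4,0],
    [0,0,0,0,0,0.4,0],
    [0,0,0,0,0,0.4,0],
    [0,0,0,0,0,0.4,0],
    [0,0,0,0,0,0.2,0],
    [0,0,0,0,0,0.1,0],
    [0,0,0,0,0,0,0]
  ]
}}

```text
clock: 13.6
tool_pos: [0.517, -0.321, 0.0989]
orientation: [[-0.009, 1.0, -0.0], [1.0, 0.009, 0.0], [0.0, -0.0, -1.0]]
wrist_force: [0.1, -0.2, -3.8]
finger_gap: 0.128
finger_force: 35.0
```

Request:
{"fn": "play_rows", "kwargs": {
  "targets": [
    [0,0,0,0,0,0.04,0],
    [0,0,0,0,0,0.04,0],
    [0,0,0,0,0,0,0]
  ]
}}

```text
clock: 13.9
tool_pos: [0.5171, -0.3213, 0.0975]
orientation: [[-0.009, 1.0, 0.0], [1.0, 0.009, -0.0], [-0.0, 0.0, -1.0]]
wrist_force: [0.2, -0.4, -2.6]
finger_gap: 0.128
finger_force: 35.0
```

Still carrying weight (about -3 N), so I'll creep down to contact.

Request:
{"fn": "play_rows", "kwargs": {
  "targets": [
    [0,0,0,0,0,0.03,0],
    [0,0,0,0,0,0,0],
    [0,0,0,0,0,0,0]
  ]
}}

```text
clock: 14.2
tool_pos: [0.5172, -0.3213, 0.0967]
orientation: [[-0.009, 1.0, 0.001], [1.0, 0.009, -0.0], [-0.0, 0.001, -1.0]]
wrist_force: [0.4, -0.3, -1.8]
finger_gap: 0.129
finger_force: 35.0
```

Request:
{"fn": "play_rows", "kwargs": {
  "targets": [
    [0,0,0,0,0,0.03,0],
    [0,0,0,0,0,0,0],
    [0,0,0,0,0,0,0]
  ]
}}

```text
clock: 14.5
tool_pos: [0.5173, -0.3214, 0.0967]
orientation: [[-0.009, 1.0, 0.0], [1.0, 0.009, -0.001], [-0.001, 0.0, -1.0]]
wrist_force: [-2.6, 0.4, 5.5]
finger_gap: 0.126
finger_force: 35.0
```

Contact with the floor: force is +5.5 N, at the same height as in the stand. Releasing gently, then retreating.

Request:
{"fn": "play_rows", "kwargs": {
  "targets": [
    [0,0,0,0,0,0,0.16],
    [0,0,0,0,0,0,0.2],
    [0,0,0,0,0,0,0.3],
    [0,0,0,0,0,0,0.4],
    [0,0,0,0,0,0,0.5],
    [0,0,0,0,0,0,0.6],
    [0,0,0,0,0,0,0.6],
    [0,0,0,0,0,0,0.6]
  ],
  "grip_force": 5
}}

```text
clock: 15.3
tool_pos: [0.517, -0.3211, 0.0957]
orientation: [[-0.009, 1.0, 0.0], [1.0, 0.009, 0.0], [0.0, 0.0, -1.0]]
wrist_force: [0.3, -0.4, -0.9]
finger_gap: 0.593
finger_force: 0.0
```

Request:
{"fn": "play_rows", "kwargs": {
  "targets": [
    [0,0,0,0,0,-0.3,0.6],
    [0,0,0,0,0,-0.7,0.6],
    [0,0,0,0,0,-1,0.6],
    [0,0,0,0,0,-1,0.6],
    [0,0,0,0,0,-1,0.6],
    [0,0,0,0,0,-1,0.6],
    [0,0,0,0,0,-0.6,0.6],
    [0,0,0,0,0,-0.2,0.6],
    [0,0,0,0,0,0,0.6],
    [0,0,0,0,0,0,0.6]
  ]
}}

```text
clock: 16.3
tool_pos: [0.5163, -0.3211, 0.2398]
orientation: [[-0.009, 1.0, -0.001], [1.0, 0.009, 0.001], [0.001, -0.001, -1.0]]
wrist_force: [0.1, 0.5, -0.3]
finger_gap: 0.602
finger_force: 0.0
```

```bash
python3 - <<'E'
import m3; m3.slab(.15)
E
python3 m2.py 4 | grep -v cut
```

```text
side face 539 377 sign -1.0 coef [-0.006 -0.001] deg [-0.3 -0.1] mean [ 0.5235 -0.3218  0.0994] z [0.066  0.1345] y [-0.3573 -0.2844]
side edge 91 32 sign 1.0 coef [-0.098  0.196] deg [-5.6 11.1] mean [ 0.5112 -0.3575  0.0839] z [0.0657 0.1244] y [-0.3611 -0.3491]
side all 1030 [[0.4705, -0.3605, 0.0657], [0.523, -0.3286, 0.0913], [0.5694, -0.2816, 0.1388]]
top face 282 177 sign 1.0 coef [-0.007  0.   ] deg [-0.4  0. ] mean [ 0.512  -0.3118  0.101 ] z [0.0664 0.1382] y [-0.3436 -0.2816]
top edge 70 3 sign -1.0 coef [-0.135  0.215] deg [-7.7 12.1] mean [ 0.5312 -0.3102  0.1116] z [0.0751 0.1364] y [-0.3222 -0.3031]
top all 593 [[0.4702, -0.3541, 0.0659], [0.5151, -0.3107, 0.0903], [0.5696, -0.2785, 0.1406]]
16.4 [ 0.51623766 -0.32089803  0.23941251] [[-0.0089, 1.0, -0.0018], [1.0, 0.0089, 0.0012], [0.0013, -0.0018, -1.0]] 0.6017722430083744 [ 0.01845029 -0.24292625 -0.47288484]
top low1 260 [ 467.  -313.4] [14.1 78.8] 0.2
top low2 210 [ 567.8 -322.6] [12.5 69.1] 0.4
rack 3632 [ 516.6 -316.8] [183.2 120.9] 0.7
side low1 350 [ 468.1 -315.3] [13.  81.7] 0.2
side low2 261 [ 568.  -324.3] [12.4 71. ] 0.3
rack 5029 [ 518.2 -319. ] [182.4 121.8] 0.8
```

View pics/side4.png

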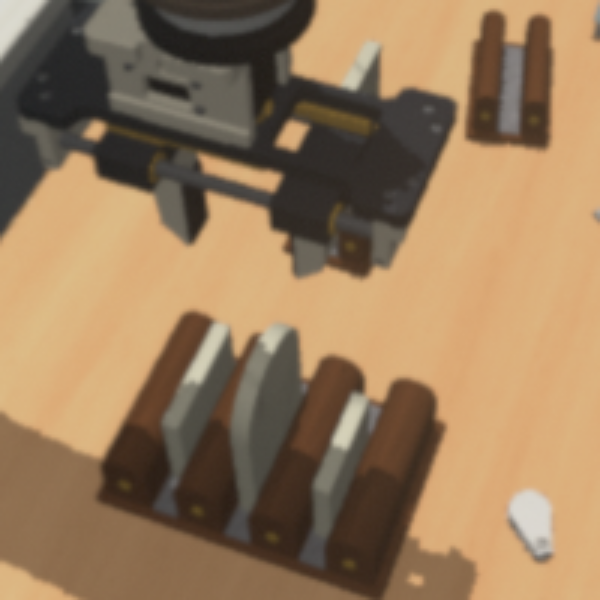

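The arched slab stands upright in the middle slot (crop pixel 265,420), with its top at about 0.139 and less than 0.2° of tilt. The gripper is clear and the square slab is still in its stand.

```bash
python3 -c "
from plant import job; print(job.finish_job())"
```

```text
the job is handed in; nothing more can be done
None
```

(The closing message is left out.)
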